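Hang the second slide rack to drain

TASK

Slide the drip tray straight in under the hook, along the bench, until its near edge lies along the line scribed in the bench top, squarely and not past it, and let go of it. Then hang the slide rack that stands on the bench, keeping it upright so that no slide drops out, by its handle on the same hook as the rack already draining there, under the shelf, and leave both racks hanging freely and still side by side. Do not knock the first rack off or make it swing hard, and leave the slide box, the wash bottle and the jar where they stand.

Things in the scene. Friction and masses are not known exactly. Their poses are not given: they have to be found in the camera images.
- station: Fixed drain station: a small bench reagent shelf on two aluminium posts (30 x 30 mm, 400 mm apart, front faces at x = +20 mm). Origin on the bench top straight below the root of the hook; x points away from the robot (its yaw varies a little), z up. A cross rail at 250 mm height carries one steel hook; a steel wire shelf with bottles at both ends is above it.
- shelf_edge (a point): Middle of the lower near edge of the wire shelf, 385 mm above the bench, 75 mm from the station's origin towards the robot. The shelf is 460 mm wide and 8 mm thick, reaches 160 mm back from here and covers the hook but for its outer end: a gripper held upright does not fit over the hook, one leaning back towards the robot by some 25 to 45 degrees does. Axes as the station's.
- hook (a point): Point on the top of the hook's straight bar, 50 mm out from its root, 254 mm above the bench; axes as the station's. The bar is a level round rod 8 mm thick that runs from the root at x = +50 mm to x = -55 mm from this point (towards the robot), then turns up over a further 16 mm into the tip.
- hook_tip (a point): Highest point of the hook's upturned tip: 71 mm from point hook towards the robot, and 14 mm higher (268 mm above the bench).
- line (a point): Middle of the light line scribed in the black bench top, 2 mm wide and 320 mm long; it runs along the station's y axis, 180 mm in front of the station's origin (towards the robot). The line has no height and stops nothing. Axes as the station's.
- tray: Loose stainless drip tray, 190 mm (its x) by 200 mm (its y), outer height 22 to 24 mm with upright 3 mm walls, about 0.42 kg, sliding on the bench. Origin at the centre of its underside; its -x side is the near edge, which starts on average 35 to 70 mm short of the line on the robot's side, a little askew. It slides with a few newtons and stays where it is left.
- tray_edge_left (a point): Point at bench height on the outer face of the tray's near wall, 5 mm from its left (+y) end.
- tray_edge_right (a point): Point at bench height on the outer face of the tray's near wall, 5 mm from its right (-y) end.
- rack: The loose stainless slide rack to be hung, standing on the bench to the left or right of the tray, about 0.22 kg (varies). Origin at the centre of its underside, z up. The carrier is 36 mm (x) by 84 mm (y; 90 over the handle's feet) by 34 mm high and holds ten glass slides; with its tall handle the rack is 140 mm high. Turned by half a turn it is the same.
- rack_handle (a point): Middle of the underside of the handle's top strap, which rests on the hook, 137 mm above the rack's origin. The handle is an upturned U in the rack's y-z plane, of strap 12 mm wide (x), 3 mm thick; its legs lean inward from 45 to 95 mm height, then up to 140 mm form an upright neck 56 mm wide outside, 50 inside: grip the neck across y.
- rack_hung: The first slide rack, just like the other, hanging loose on the hook near its root (its handle 22 to 45 mm out from the root), facing as the hook does. Origin at the centre of its underside, z up. It slides along the bar and swings when pushed.
- rack_hung_handle (a point): Middle of the underside of the first rack's top handle strap.
- slide_box: Bystander: closed grey slide box, 100 x 86 x 42 mm, on the other side of the tray from the loose rack. Origin at the centre of its underside.
- wash_bottle: Bystander: white bottle with blue cap, 64 mm across, 150 mm high, on the bench to the left. Origin at the centre of its underside.
- jar: Bystander: square glass staining jar with lid, 68 mm across, 80 mm high, on the bench to the right. Origin at the centre of its underside.
There are look-alikes about, which are no part of the job. What is shaped like the rack but black or turquoise is not meant.

How it is judged (in metres and radians):
On the way, in this order (a step that is already met when the one before it is completed fails the run):
1. the tray's near edge lies along the scribed line (both ends within 5 mm), and the tray is let go (x of tray_edge_left in the frame of line between -0.005 and 0.005 m and x of tray_edge_right in the frame of line between -0.005 and 0.005 m and y of tray in the frame of line between -0.06 and 0.06 m and angle between tray's own z axis and vertical below 0.03 rad and height (world z) of tray below 0.004 m and contact force between tray and the arm below 0.05 N and contact force between tray and the fingers below 0.05 N and linear speed of tray below 0.01 m/s), for 0.2 s.
2. the second rack hangs by its handle on the hook, let go (x of rack_handle in the frame of hook between -0.062 and 0.05 m and y of rack_handle in the frame of hook between -0.02 and 0.02 m and z of rack_handle in the frame of hook between -0.006 and 0.01 m and angle between rack's own z axis and vertical below 0.2 rad and contact force between rack and station above 0.5 N and contact force between rack and the arm below 0.05 N and contact force between rack and the fingers below 0.05 N), for 0.2 s.
At the end, for the whole second after the job is handed in: Both racks hang still and untouched by their handle straps on the hook's bar (strap middle within 20 mm sideways of it, short of the tip), within 0.2 rad of upright. Both ends of the tray's near edge lie within 5 mm of the line, the tray's middle within 60 mm of the line's middle sideways (all of step 2 and x of tray_edge_left in the frame of line between -0.005 and 0.005 m and x of tray_edge_right in the frame of line between -0.005 and 0.005 m and y of tray in the frame of line between -0.06 and 0.06 m and angle between tray's own z axis and vertical below 0.03 rad and height (world z) of tray below 0.004 m and x of rack_hung_handle in the frame of hook between -0.062 and 0.05 m and y of rack_hung_handle in the frame of hook between -0.02 and 0.02 m and z of rack_hung_handle in the frame of hook between -0.006 and 0.01 m and angle between rack_hung's own z axis and vertical below 0.2 rad and contact force between rack_hung and station above 0.5 N and contact force between rack_hung and the arm below 0.05 N and contact force between rack_hung and the fingers below 0.05 N and linear speed of each of rack, rack_hung below 0.03 m/s and angular speed of each of rack, rack_hung below 0.3 rad/s).
It fails at once if the first rack comes off the hook, drops, or swings by more than 0.45 rad (26 degrees) (angle between rack_hung's own z axis and vertical above 0.45 rad or z of rack_hung_handle in the frame of hook below -0.02 m or z of rack_hung_handle in the frame of hook above 0.03 m).
It fails at once if the second rack is tipped by more than 0.6 rad (34 degrees), so that slides fall out (angle between rack's own z axis and vertical above 0.6 rad).
It fails at once if the tray is pushed more than 12 mm past the line (x of any of tray_edge_left, tray_edge_right in the frame of line above 0.012 m).
It fails at once if the slide box, the wash bottle or the jar is moved by more than 25 mm (distance of any of slide_box, wash_bottle, jar from where it was at the start of the episode above 0.025 m).
It also fails if it takes over 64 s, if anything falls off the work surface, if the arm or the gripper's body presses on something with over 40 N, if the wrist force passes 120 N, or if a joint passes its speed limit or range.

ROBOT

A 6-joint arm with a two-finger parallel gripper is mounted at the origin on the work surface. World frame = base frame: x ahead of the robot, y to its left, z up, the work surface at z = 0. Lengths are in mm, angles in rad, forces in N, time in s.
With the tool pointing down it reaches from about 275 to 825 mm from the base axis. Payload 4.9 kg.
Tool frame: the origin (TCP) lies midway between the tips of the shut fingers; the grasp point (between the pads) lies 19 mm behind it; z points along the fingers, y is the line along which they close (so a half turn about z gives the same grasp; the last joint's range is limited). The gripper opens to 85 mm and grips with 20 to 120 N. Pads are 22 mm wide; open, the fingers measure 114 mm over their backs; the gripper's body (76 mm by 85 mm) begins 54 mm behind the grasp point. The pads swing forward as they close: fully open they stand 13 mm farther back than shut.
Start: joints at [-1.463, 0.326, -0.193, 1.052, 0, 1.437], TCP at [131.709, -534.014, 231.281] pointing down, gripper open.
Joint ranges: [-2.65, 2.65], [-0.97, 1.79], [-1.3, 1.35], [-1.93, 2.1], [-1.47, 1.37], [-3.14, 3.14]. Speed limits (rad/s): [2.57, 2.57, 3.14, 3.14, 3.14, 3.14].

INTERFACE

Orientations are given as a rotation vector (axis times angle).
In Python, from cell import r, get_image, get_calibration, job gives the robot as it stands. The module is installed in compiled form; this text tells all that it offers.
- The arm moves only by the tool move_arm, never from a script. Its arguments are lists of equal length, an entry for each row: "travel": the shift along the tool's x, y, z in m, a list of three; "yaw": the turn about the tool's z in rad. A call has 1 to 8 rows; each row is the pose to reach, as a shift and turn from the pose commanded when the call began, along the tool's axes at that moment; what a row does not reach only later rows make up. A row lasts 1/12 s, in which the tool goes at most 41.7 mm and 7.16 degrees, less where a joint would pass 70% of its speed; a pose out of reach is approached as far as the arm can. A call with a gripper value outside its range is refused whole. "fingers" is the opening, from -1 (shut) to 1 (fully open), so that 0 is half open, set as the call begins (left out, the last holds). The fingers move at their own pace and stop on an object; "grip_force" is the grip in N (left out, the last holds). Time passes only in rows, so rows that repeat a pose let the fingers close. It gives the time, the measured TCP pose, the force, the opening and the grip force at its end, in the units of the state.
- r.read_state(): the state, without advancing time (a new reading comes with each control period).
- get_image(name): name is "scene" or "top" or "wrist"; returns the picture (384x512x3 uint8, red, green, blue); there is no depth.
- get_calibration(name): a dict with "intrinsics" (3x3 intrinsics, pixels), "rvec" (rotation vector, rad) and "tvec" (3), from world to camera coordinates, as OpenCV has them. Camera axes: x right, y down, z forward; pixel columns grow to the right and rows downward; lengths in mm; the calibration is good to about 2 mm. A picture is of the moment at which its call begins: read the wrist's pose just before it. get_calibration takes no time and is no camera call; for the wrist camera it gives the pose at the moment of the call.
- job.sign_off(): hands the job in; it is judged then, once.
The state is a dict: "clock": time; "joints": joint angles; "qvel": joint speeds; "tau": joint torques, N m; "eef_pos": TCP position; "ee_rot": TCP orientation; "wrist_force": force on the tool from outside, world axes, zero at the start; "torque": the same for the moment, N m; "finger_gap": opening from 0.0 (shut) to 1.0 (fully open); "grasp_force": force on a finger pad.
Only numpy, scipy, OpenCV 4.12 (cv2) and the standard library are available. Lean on these libraries where they do the work, as an engineer would, in place of code of your own. Each camera call takes 0.05 s, during which the arm holds its last target. There are 200 camera calls.

## Working session

There is one attempt and no reset: what is moved stays moved. The work goes in short steps, Python scripts to look and compute and a tool call to move; the robot and the scene stay as the last step left them, time stands still between calls to the robot, and variables do not carry over. Pictures are saved under pics/ and viewed, at most 13 in all, crops included, and the job is handed in when it is done.

Besides the shell and the picture viewer there is one more tool, called after "Emit:" as a command line: name --pt "numbers of a row" for each row, then --argument value for the rest. move_arm: Moves the arm, as the interface text tells. Its arguments: {"type":"object","properties":{"travel":{"type":"array","items":{"type":"array","items":{"type":"number"}}},"yaw":{"type":"array","items":{"type":"number"}},"fingers":{"type":"number"},"grip_force":{"type":"number"}},"required":["travel","yaw"]}

```bash
mkdir -p pics
cat > h.py <<'E'
import numpy as np, cv2
from cell import r, get_image, get_calibration, job
def cal(n):
    c=get_calibration(n);R=cv2.Rodrigues(np.array(c["rvec"],float))[0]
    return np.array(c["intrinsics"],float),R,np.array(c["tvec"],float).ravel()
def ray(c,uv):
    K,R,t=c;d=R.T@np.linalg.solve(K,[uv[0],uv[1],1.]);return -R.T@t,d
def onz(c,uv,z=0):
    o,d=ray(c,uv);return o+d*(z-o[2])/d[2]
def tri(c1,p1,c2,p2):
    o1,d1=ray(c1,p1);o2,d2=ray(c2,p2)
    s=np.linalg.lstsq(np.c_[d1,-d2],o2-o1,rcond=None)[0]
    a=o1+d1*s[0];b=o2+d2*s[1];return (a+b)/2,np.linalg.norm(a-b)
def proj(c,X):
    K,R,t=c;p=K@(R@np.array(X,float)+t);return p[:2]/p[2]
def save(n,im): cv2.imwrite("pics/"+n+".png",cv2.cvtColor(im,cv2.COLOR_RGB2BGR))
E
python3 - <<'E'
from h import *
np.set_printoptions(precision=4,suppress=True)
s=r.read_state();print(s)
a=get_image("scene");b=get_image("top")
np.save("a.npy",a);np.save("b.npy",b)
save("s1",cv2.resize(a,(800,600),interpolation=3));save("t1",cv2.resize(b,(800,600),interpolation=3))
for n in("scene","top","wrist"):
    c=cal(n);print(n,c[0][0],-c[1].T@c[2],c[1][2])
E
```

```text
{'clock': 0.0, 'joints': array([-1.4632,  0.3269, -0.1936,  1.052 ,  0.    ,  1.4366]), 'qvel': array([-0.0004, -0.0002,  0.0013,  0.0016, -0.002 , -0.0014]), 'tau': array([ -0.001 , -44.3395,  26.2445,   0.0157,  -0.0005,   0.    ]), 'eef_pos': array([ 131.636 , -533.4316,  230.5047]), 'ee_rot': array([-3.117 , -0.3786, -0.    ]), 'wrist_force': array([ 0.6738, -0.2606, -0.4194]), 'torque': array([0.0231, 0.0001, 0.0325]), 'grasp_force': 0.0, 'finger_gap': 0.9988974065971692}
scene [384.7389   0.     250.1434] [112.4767 655.1164 964.4094] [ 0.4583 -0.5867 -0.6676]
top [385.9083   0.     255.4206] [ 436.2884    8.9458 1365.8373] [ 0.1761 -0.0066 -0.9844]
wrist [329.1715   0.     255.6649] [ 203.0578 -516.0791  373.5456] [-0.2795 -0.0673 -0.9578]
```

View pics/s1.png

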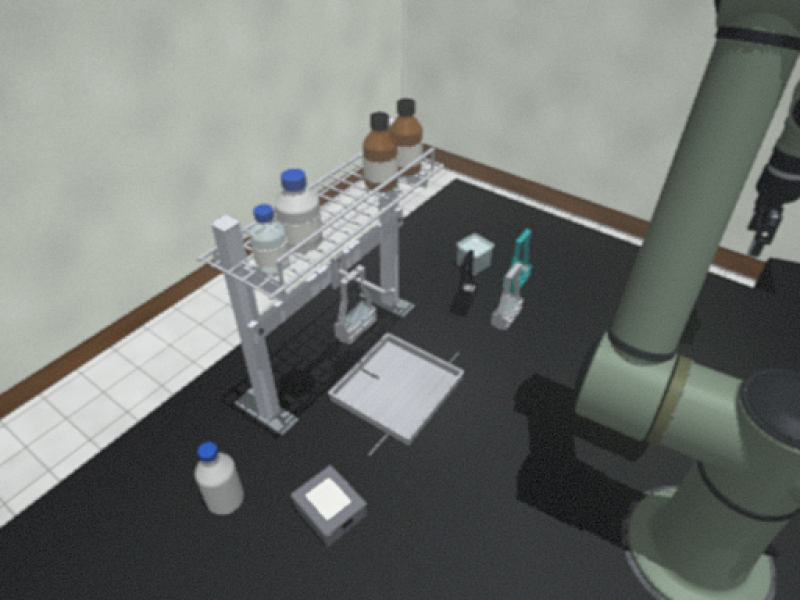

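View pics/t1.png

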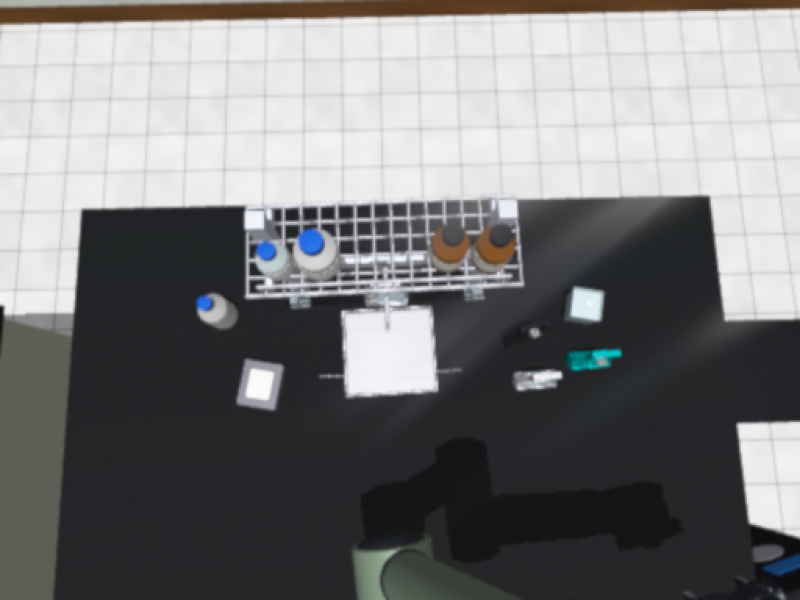

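Things that could be mistaken for the rack, in the 800-px scene picture:
- silver rack standing at (508,300): my choice
- black one at (468,275)
- turquoise one at (521,260)
- hung silver rack at (355,315), on the hook

The tray is at (397,388) and the line runs (370,453)–(459,355). I'll check the choice and measure in close crops.

Run:
```python
from h import *
a=np.load("a.npy");b=np.load("b.npy")
def crop(im,x,y,w,h,s): return cv2.resize(im[y:y+h,x:x+w],(w*s,h*s),interpolation=cv2.INTER_CUBIC)
# montage: left top view of tray (8x? ), right racks
A=crop(b,196,180,108,80,7)
save("c1",A)
B=np.vstack([crop(b,318,195,90,55,6)[:,:540],crop(a,285,140,90,45,6)[:,:540]])
save("c2",B)
```

```text
(no output)
```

View pics/c1.png

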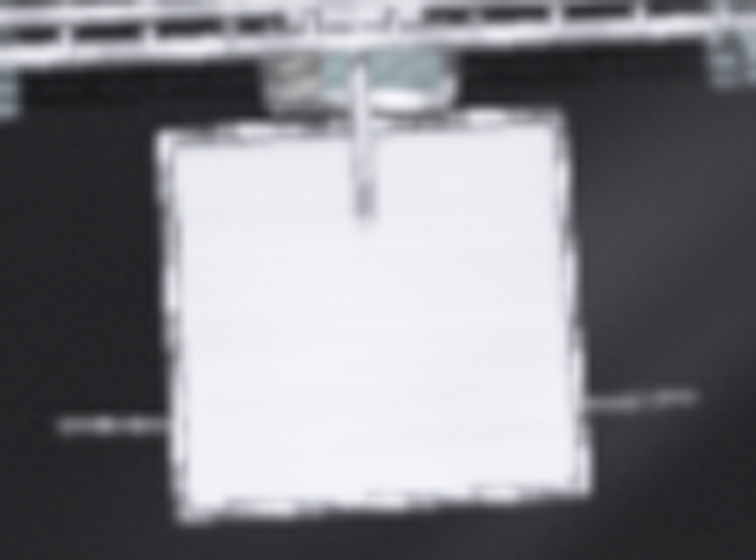

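View pics/c2.png

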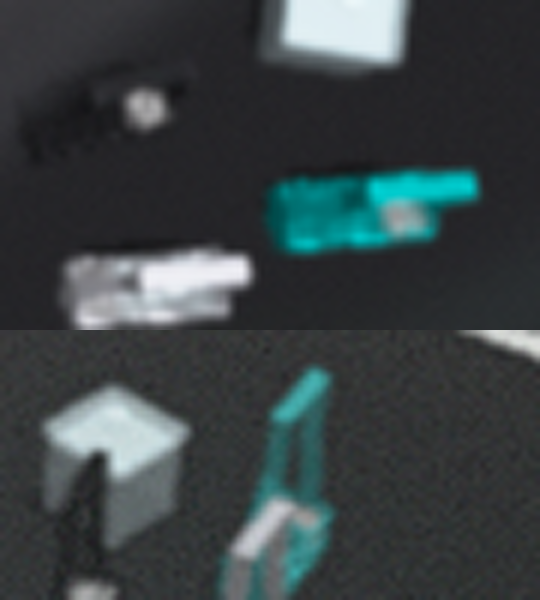

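The chosen rack is silver, with its strap in the top view at c2 (140–250, 272). The turquoise one is clear of it, 70–100 px to the right and farther back, and the black one is up and to the left. Both the tray and the line show clearly.

Run:
```python
from h import *
np.set_printoptions(precision=2,suppress=True)
ct=cal("top");cs=cal("scene")
f=lambda x,y,s,x0,y0:((x+.5)/s-.5+x0,(y+.5)/s-.5+y0)
c1=lambda x,y:f(x,y,7,196,180)
c2=lambda x,y:f(x,y,6,318,195)
sc=lambda x,y:f(x,y,1.5625,0,0)
L=onz(ct,c1(58,427));R=onz(ct,c1(697,397));M=(L+R)/2;e=(L-R)/np.linalg.norm(L-R)
print("line",L,R,np.linalg.norm(L-R),M);yaw=np.arctan2(-e[0],e[1]);print("yaw",yaw)
L2=onz(cs,sc(370,453));R2=onz(cs,sc(459,355));print("scene line",L2,R2,np.linalg.norm(L2-R2))
X=np.array([np.cos(yaw),np.sin(yaw),0]);Y=np.array([-X[1],X[0],0])
for p in((180,519),(590,495),(567,113),(157,133)):
    P=onz(ct,c1(*p),23);print("tray corner",P,"in line",(P-M)@X,(P-M)@Y)
S=M+180*X;tip=M+59*X;tip[2]=268
print("station",S,"tip",tip,"tip px expected(zoom)",(proj(ct,tip)-[196,180])*7, "scene exp",proj(cs,tip)*1.5625)
a=onz(ct,c2(140,276),140);b=onz(ct,c2(251,270),140);print("strap",a,b,(a+b)/2,np.linalg.norm(a-b),"ang",np.degrees(np.arctan2(*(b-a)[:2])))
m=sc(515,269);print("scene strap onz",onz(cs,m,140))
print("proj strap in scene",proj(cs,(a+b)/2)*1.5625)
for p in((65,257),(75,328),(230,318)): print("carrier",onz(ct,c2(*p),20))
for n,p in(("teal strap",(423,187)),("black",(145,75))):print(n,onz(ct,c2(*p),140))
```

```text
line [538.41 184.94   0.  ] [ 546.17 -137.7     0.  ] 322.7270647684634 [542.29  23.62   0.  ]
yaw 0.024057168266335614
scene line [539.83 178.41  -0.  ] [ 540.92 -129.03    0.  ] 307.4411829912871
tray corner [490.13 121.89  23.  ] in line -49.7823066392048 99.49961336022365
tray corner [497.24 -80.43  23.  ] in line -47.53818603603556 -102.94108023999777
tray corner [689.28 -75.34  23.  ] in line 144.56731867517615 -102.4725095563335
tray corner [683.66 132.08  23.  ] in line 143.93555259521912 105.02475250011935
station [722.24  27.95   0.  ] tip [601.27  25.04 268.  ] tip px expected(zoom) [360.51 214.65] scene exp [392.24 287.92]
strap [ 518.01 -267.16  140.  ] [ 519.83 -326.03  140.  ] [ 518.92 -296.59  140.  ] 58.900956839311554 ang 178.22891709131855
scene strap onz [ 517.87 -298.95  140.  ]
proj strap in scene [513.75 269.09]
carrier [ 537.99 -251.31   20.  ]
carrier [ 496.96 -254.78   20.  ]
carrier [ 500.65 -344.73   20.  ]
teal strap [ 561.72 -420.66  140.  ]
black [ 625.31 -276.51  140.  ]
```

```bash
cat >> h.py <<'E'
def go(*targets):
    "targets: (x,y,z,psi) world mm/rad -> shift in tool axes (m), yaw, chained as separate calls"
    s=r.read_state();p=np.array(s["eef_pos"],float);R=cv2.Rodrigues(np.array(s["ee_rot"],float))[0]
    print("t",s["clock"],"p",p.round(1),"psi",np.arctan2(R[1,0],R[0,0]).round(4),"tilt",np.arccos(-R[2,2]).round(4),"F",s["wrist_force"].round(1),"gap",round(s["finger_gap"],3),"q",s["joints"].round(2))
    psi=np.arctan2(R[1,0],R[0,0])
    for x,y,z,f in targets:
        c,n=np.cos(psi),np.sin(psi);d=np.array([x,y,z])-p
        dy=-(f-psi);dy=dy if abs(dy)<3.3 else dy-np.sign(dy)*2*np.pi
        print("  tool shift",(np.array([c*d[0]+n*d[1],n*d[0]-c*d[1],-d[2]])/1000).round(4),"yaw",round(dy,4))
        p=np.array([x,y,z],float);psi=f
E
python3 -c "
from h import *
go((234,-348,205,1.217),(337,-163,180,2.191),(440,22,150,3.166))"
```

```text
t 0.1 p [ 131.6 -533.5  230.6] psi 0.2418 tilt 0.0016 F [ 0.3 -0.5  0.4] gap 0.999 q [-1.46  0.33 -0.19  1.05  0.    1.44]
  tool shift [ 0.1438 -0.1556  0.0256] yaw -0.9752
  tool shift [0.2092 0.0325 0.025 ] yaw -0.974
  tool shift [0.0907 0.1913 0.03  ] yaw -0.975
```

Emit:
move_arm --pt "0.018 -0.019 0.003" --pt "0.036 -0.039 0.006" --pt "0.054 -0.058 0.01" --pt "0.072 -0.078 0.013" --pt "0.09 -0.097 0.016" --pt "0.108 -0.117 0.019" --pt "0.126 -0.136 0.022" --pt "0.144 -0.156 0.026" --yaw '[-0.122,-0.244,-0.366,-0.488,-0.61,-0.731,-0.853,-0.975]'

```text
clock: 0.77
eef_pos: [234.5, -346.8, 205.0]
ee_rot: [-2.573, -1.803, -0.0]
wrist_force: [0.5, -0.4, 0.7]
finger_gap: 0.995
grasp_force: 0.0
```

Emit:
move_arm --pt "0.026 0.004 0.003" --pt "0.052 0.008 0.006" --pt "0.078 0.012 0.009" --pt "0.105 0.016 0.012" --pt "0.131 0.02 0.016" --pt "0.157 0.024 0.019" --pt "0.183 0.028 0.022" --pt "0.209 0.032 0.025" --yaw '[-0.122,-0.244,-0.366,-0.487,-0.609,-0.731,-0.853,-0.974]'

```text
clock: 1.43
eef_pos: [336.8, -161.8, 180.0]
ee_rot: [-1.43, -2.797, -0.0]
wrist_force: [0.3, -0.4, -0.3]
finger_gap: 0.998
grasp_force: 0.0
```

Emit:
move_arm --pt "0.011 0.024 0.004" --pt "0.022 0.048 0.008" --pt "0.034 0.072 0.011" --pt "0.045 0.096 0.015" --pt "0.057 0.12 0.019" --pt "0.068 0.143 0.022" --pt "0.079 0.167 0.026" --pt "0.091 0.191 0.03" --yaw '[-0.122,-0.244,-0.366,-0.487,-0.609,-0.731,-0.853,-0.975]'

```text
clock: 2.1
eef_pos: [439.5, 23.2, 149.9]
ee_rot: [0.048, -3.141, 0.0]
wrist_force: [0.5, -0.8, 1.2]
finger_gap: 0.997
grasp_force: 0.0
```

```bash
python3 -c "
from h import *
go((450,22.5,100,3.166),(450,22.5,-5,3.166))
im=get_image('wrist');np.save('w1.npy',im);save('w1',im)"
```

```text
t 2.1 p [439.5  23.2 149.9] psi -3.1113 tilt 0.0003 F [ 0.5 -0.8  1.2] gap 0.997 q [-0.12  0.21 -0.59  0.78 -0.   -0.15]
  tool shift [-0.0105 -0.001   0.0499] yaw 0.0059
  tool shift [-0.     0.     0.105] yaw -0.0
```

View pics/w1.png

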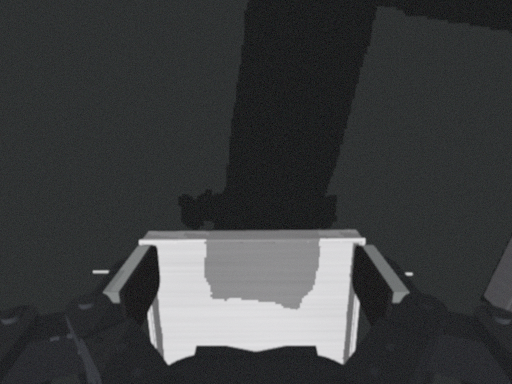

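The wrist view shows the tray's near wall, top at row 240 and foot at row 231 over columns 140–365, and the line's stubs at (101,271) and (409,274). Both pads are on the robot side of the tray.

```bash
python3 -c "
from h import *
np.set_printoptions(precision=2,suppress=True)
c=cal('wrist')
for p in ((101,271.5),(409,274)):print('line',onz(c,p,0))
for p in ((145,232),(360,231)):print('foot',onz(c,p,0))
for p in ((141,242),(364,239.5)):print('rim',onz(c,p,23))
"
```

```text
line [ 548.48 -124.28   -0.  ]
line [540.49 185.08   0.  ]
foot [503.77 -77.7    0.  ]
foot [495.36 129.66   0.  ]
rim [503.04 -73.92  23.  ]
rim [493.51 125.94  23.  ]
```

Emit:
move_arm --pt "-0.001 0 0.03" --pt "-0.002 0 0.06" --pt "-0.003 0 0.09" --pt "-0.004 0 0.12" --pt "-0.005 0 0.14" --pt "-0.005 0 0.15" --pt "-0.005 0 0.152" --pt "-0.005 0 0.152" --yaw '[0.006,0.006,0.006,0.006,0.006,0.006,0.006,0.006]'

```text
clock: 2.82
eef_pos: [443.3, 22.0, -2.4]
ee_rot: [0.028, -3.139, -0.0]
wrist_force: [0.5, -0.0, -0.4]
finger_gap: 1.005
grasp_force: 0.0
```

```bash
python3 -c "
from h import *
go((470,22.5,-4,3.166))"
```

```text
t 2.8167 p [443.3  22.   -2.4] psi -3.1238 tilt 0.0023 F [ 0.5 -0.  -0.4] gap 1.005 q [-0.12  0.46 -0.74  0.38 -0.   -0.13]
  tool shift [-0.0267  0.      0.0016] yaw -0.0067
```

Emit:
move_arm --pt "-0.008 0 0.001" --pt "-0.016 0 0.001" --pt "-0.024 0 0.001" --pt "-0.03 0 0.001" --pt "-0.035 0 0.001" --pt "-0.04 0 0.001" --pt "-0.045 0 0.001" --pt "-0.05 0 0.001" --yaw '[-0.007,-0.007,-0.007,-0.007,-0.007,-0.007,-0.007,-0.007]'

```text
clock: 3.48
eef_pos: [491.2, 23.4, -3.2]
ee_rot: [0.04, -3.135, -0.001]
wrist_force: [-7.4, -0.6, 5.8]
finger_gap: 0.997
grasp_force: 3.5
```

Emit:
move_arm --pt "-0.005 0 0" --pt "-0.01 0 0" --pt "-0.015 0 0" --pt "-0.019 0 0" --pt "-0.022 0 0" --pt "-0.024 0 0" --pt "-0.025 0 0" --pt "-0.025 0 0" --yaw '[0,0,0,0,0,0,0,0]'

```text
clock: 4.15
eef_pos: [519.4, 23.6, -2.9]
ee_rot: [-0.04, 3.141, -0.0]
wrist_force: [-1.3, 0.1, -0.7]
finger_gap: 1.001
grasp_force: 0.5
```

```bash
python3 -c "
from h import *
go((530,24,-4,3.166))
im=get_image('wrist');np.save('w2.npy',im);b=get_image('top');np.save('b2.npy',b)
def crop(im,x,y,w,h,s): return cv2.resize(im[y:y+h,x:x+w],(w*s,h*s),interpolation=cv2.INTER_CUBIC)
save('w2',np.vstack([crop(im,60,150,390,160,2)[:,:756],crop(b,196,215,108,36,7)]))"
```

```text
t 4.15 p [519.4  23.6  -2.9] psi -3.1164 tilt 0.0 F [-1.3  0.1 -0.7] gap 1.001 q [-0.1   0.55 -0.54  0.48 -0.   -0.12]
  tool shift [-0.0106  0.0002  0.0011] yaw 0.0008
```

View pics/w2.png

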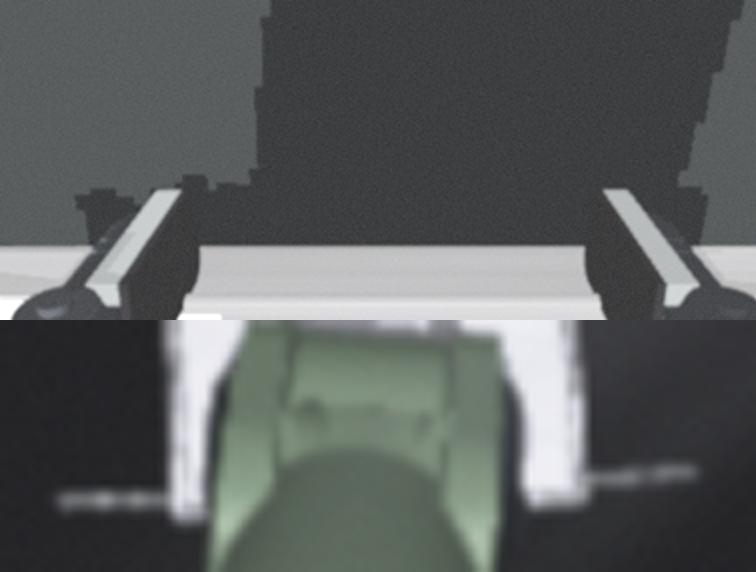

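Lower half (top view): the tray's near corners are at (173,521) and (588,506). The line's ends are at (58,500) and (697,471), so the tray is still slightly short. In the wrist crop the wall's foot is level at row 246, i.e. square to the fingers.

```bash
python3 -c "
from h import *
np.set_printoptions(precision=2,suppress=True)
ct=cal('top');f=lambda x,y,:((x+.5)/7-.5+196,(y-320+.5)/7-.5+215)
L=onz(ct,f(58,500));R=onz(ct,f(697,471));M=(L+R)/2;e=(L-R)/np.linalg.norm(L-R);X=np.array([e[1],-e[0],0])
print(L,R,M)
for p in((173,522),(588,507)):
  P=onz(ct,f(*p),23);print(P,(P-M)@X,(P-M)@e)
b=np.load('b2.npy').astype(int).sum(2)
for x in (222,223,282,283): print('col',x,b[236:246,x])
for x in (206,210,214,286,290,294):print('line col',x,b[232:246,x])
c=cal('wrist')
for u in (30,100,290,320):
  print(onz(c,(60+u/2,150+246/2),0))
"
```

```text
[539.41 184.94   0.  ] [ 546.68 -137.72    0.  ] [543.04  23.61   0.  ]
[525.52 125.1   23.  ] -15.234112094939647 101.85311705014752
[528.24 -80.5   23.  ] -17.147185850960824 -103.7516695842091
col 222 [626 633 654 664 641 573 522 385 218 137]
col 223 [678 676 676 682 667 563 497 366 211 134]
col 282 [224 324 272 179 153 149 150 148 148 148]
col 283 [233 336 278 184 152 150 147 150 147 144]
line col 206 [111 115 107 113 112 109 119 214 328 278 166 117 114 115]
line col 210 [112 114 110 113 114 115 123 268 425 344 189 126 116 118]
line col 214 [114 113 109 112 114 112 121 227 351 287 168 120 119 119]
line col 286 [150 148 151 188 278 340 269 181 149 150 145 145 138 141]
line col 290 [155 155 160 221 325 304 215 157 145 141 138 137 130 123]
line col 294 [159 154 153 215 296 249 164 137 132 133 127 127 117 122]
[533.15 -63.19   0.  ]
[532.74 -46.33   0.  ]
[531.63  -0.58   0.  ]
[531.45   6.65   0.  ]
```

Emit:
move_arm --pt "-0.003 0 0" --pt "-0.006 0 0" --pt "-0.009 0 0" --pt "-0.011 0 0" --pt "-0.012 0 0" --pt "-0.012 0 0" --pt "-0.012 0 0" --pt "-0.012 0 0" --yaw '[0,0,0,0,0,0,0,0]'

```text
clock: 4.92
eef_pos: [531.7, 23.9, -2.6]
ee_rot: [-0.04, 3.14, 0.0]
wrist_force: [-1.2, -0.8, -1.0]
finger_gap: 0.999
grasp_force: 0.4
```

Emit:
move_arm --pt "0.015 0 -0.01" --pt "0.03 0 -0.03" --pt "0.045 0 -0.06" --pt "0.06 0 -0.09" --pt "0.075 0 -0.12" --pt "0.09 0 -0.15" --pt "0.09 0 -0.15" --pt "0.09 0 -0.15" --yaw '[0,0,0,0,0,0,0,0]'

```text
clock: 5.58
eef_pos: [443.1, 21.4, 149.4]
ee_rot: [-0.039, 3.135, -0.001]
wrist_force: [0.2, -0.7, 0.6]
finger_gap: 0.998
grasp_force: 0.0
```

```bash
cat > edge.py <<'E'
from h import *
np.set_printoptions(precision=2,suppress=True)
c=cal('wrist');go()
im=get_image('wrist');np.save('w3.npy',im)
def crop(im,x,y,w,h,s): return cv2.resize(im[y:y+h,x:x+w],(w*s,h*s),interpolation=cv2.INTER_CUBIC)
save('w3',crop(im,56,200,400,150,2))
E
python3 edge.py
```

```text
t 5.5833 p [443.1  21.4 149.4] psi -3.1165 tilt 0.0063 F [ 0.2 -0.7  0.6] gap 0.998 q [-0.12  0.21 -0.59  0.77  0.   -0.14]
```

View pics/w3.png

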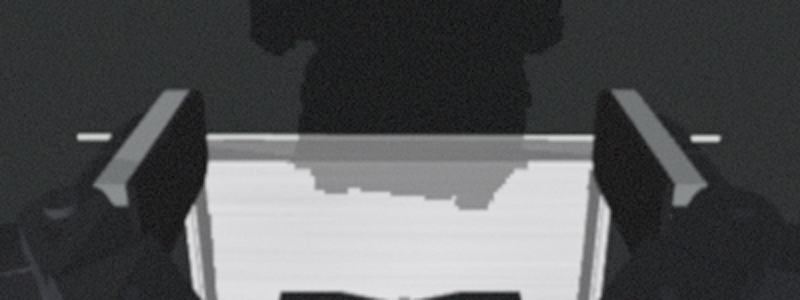

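The line shows at row 136–139 both beside the tray and directly in front of its foot, so the tray sits right at the line. I'll check the profile for a gap.

Run:
```python
from h import *
im=np.load('w3.npy').astype(int).sum(2)
for x in (98,104,170,190,210,250,300,330,345,405,412): print(x,im[262:284,x])
c=cal('wrist')
print(onz(c,(190,268)),onz(c,(190,269)))
w=np.load('w1.npy').astype(int).sum(2)
for x in(160,250,340):print('before',x,w[226:248,x])
```

```text
98 [162 140 154 153 313 531 622 528 308 162 149 147 140 145 159 160 144 147
 153 154 143 129]
104 [140 155 139 154 306 535 613 525 306 165 135 135 153 144 136 146 126 131
  94 100 113 124]
170 [156 146 153 147 260 492 608 532 407 400 414 401 380 354 361 374 370 397
 519 622 665 651]
190 [157 154 143 157 273 513 623 591 466 411 407 406 410 400 390 374 366 396
 522 621 675 655]
210 [ 97  97  85  95 165 317 396 407 370 358 360 367 356 366 373 376 373 366
 388 428 442 455]
250 [ 95  95  91  89 143 280 397 407 388 375 369 378 374 378 377 376 369 371
 395 428 443 437]
300 [ 57  76  99 107 118 258 389 418 392 373 372 373 368 360 370 365 370 356
 390 431 442 430]
330 [132 155 147 134 143 391 595 598 482 408 404 417 404 380 354 352 350 389
 509 619 666 658]
345 [145 158 143 138 154 397 603 615 513 412 408 408 413 406 397 376 346 386
 515 618 665 660]
405 [140 140 142 135 150 355 581 631 502 261 137 135 105 138 121 121 120 118
  96 114 104 126]
412 [144 133 136 147 147 361 576 632 501 265 145 162 156 142 134 153 150 148
 149 135 127 123]
[541.53536463 -41.72253391   0.        ] [542.66050637 -41.76061763   0.        ]
before 160 [147 156 136 142 194 318 384 406 409 393 369 355 388 506 617 671 668 655
 652 644 642 643]
before 250 [ 90  87  87 149 258 336 358 365 359 362 359 362 372 416 458 440 429 420
 417 436 424 429]
before 340 [156 153 144 251 362 376 370 374 375 391 388 412 553 657 667 656 649 644
 649 652 648 654]
```

The tray's near edge lies at about +1 mm on the line along its whole width and it is let go: step 1 is done. Next is the rack. First I'll check how far the wrist reaches forward of the tool axis, because of the shelf.

Run:
```python
from h import *
np.set_printoptions(precision=1,suppress=True)
b=np.load('b2.npy').astype(int);ct=cal('top')
for x in (228,234,240,247,254,260,266):
    print(x,[tuple(b[y,x]) for y in range(196,226,3)])
for h in (0,250,350,450,550): print(h,proj(ct,(519.4,23.6,h)),proj(ct,(519.4+38,23.6,h)))
go((480,-140,200,3.172),(511,-296.5,170,3.177))
```

```text
228 [(np.int64(233), np.int64(233), np.int64(240)), (np.int64(233), np.int64(234), np.int64(239)), (np.int64(234), np.int64(234), np.int64(240)), (np.int64(236), np.int64(237), np.int64(243)), (np.int64(236), np.int64(236), np.int64(241)), (np.int64(236), np.int64(236), np.int64(242)), (np.int64(236), np.int64(237), np.int64(242)), (np.int64(233), np.int64(233), np.int64(239)), (np.int64(195), np.int64(196), np.int64(205)), (np.int64(81), np.int64(86), np.int64(85))]
234 [(np.int64(226), np.int64(226), np.int64(233)), (np.int64(235), np.int64(235), np.int64(241)), (np.int64(235), np.int64(235), np.int64(241)), (np.int64(237), np.int64(238), np.int64(244)), (np.int64(238), np.int64(238), np.int64(243)), (np.int64(238), np.int64(238), np.int64(243)), (np.int64(179), np.int64(182), np.int64(186)), (np.int64(100), np.int64(114), np.int64(99)), (np.int64(105), np.int64(119), np.int64(103)), (np.int64(105), np.int64(119), np.int64(104))]
240 [(np.int64(152), np.int64(152), np.int64(159)), (np.int64(234), np.int64(234), np.int64(240)), (np.int64(236), np.int64(236), np.int64(242)), (np.int6
[... 1871 characters left out ...]
int64(242)), (np.int64(236), np.int64(237), np.int64(242)), (np.int64(236), np.int64(236), np.int64(242)), (np.int64(237), np.int64(237), np.int64(242)), (np.int64(237), np.int64(237), np.int64(243)), (np.int64(141), np.int64(148), np.int64(146)), (np.int64(112), np.int64(125), np.int64(113)), (np.int64(106), np.int64(118), np.int64(106))]
0 [249.7 244.9] [249.5 234.1]
250 [248.7 239.7] [248.4 226.5]
350 [248.1 236.8] [247.8 222.5]
450 [247.4 233.4] [247.1 217.5]
550 [246.6 229.1] [246.3 211.4]
t 5.6333 p [442.5  21.5 148.1] psi -3.1165 tilt 0.0037 F [-0.7 -1.3  0.1] gap 0.999 q [-0.1  0.2 -0.6  0.8  0.  -0.1]
  tool shift [-0.  -0.2 -0.1] yaw -0.0053
  tool shift [-0.  -0.2  0. ] yaw -0.005
```

Emit:
move_arm --pt "-0.003 -0.03 -0.015" --pt "-0.008 -0.065 -0.03" --pt "-0.014 -0.1 -0.04" --pt "-0.022 -0.135 -0.04" --pt "-0.03 -0.17 -0.04" --pt "-0.038 -0.205 -0.04" --pt "-0.046 -0.24 -0.04" --pt "-0.054 -0.275 -0.04" --yaw '[0,0,0,0,-0.01,-0.01,-0.01,-0.01]'

```text
clock: 6.3
eef_pos: [502.4, -253.8, 185.2]
ee_rot: [0.055, -3.14, -0.002]
wrist_force: [-0.2, 0.6, -0.1]
finger_gap: 0.999
grasp_force: 0.0
```

Emit:
move_arm --pt "-0.003 -0.02 0" --pt "-0.005 -0.035 0" --pt "-0.007 -0.045 0.003" --pt "-0.007 -0.045 0.006" --pt "-0.007 -0.045 0.01" --pt "-0.007 -0.045 0.01" --yaw '[0,0,0,0,0,0]'

```text
clock: 6.8
eef_pos: [509.9, -295.1, 175.4]
ee_rot: [0.057, -3.139, -0.004]
wrist_force: [-0.6, 0.4, -1.1]
finger_gap: 0.999
grasp_force: 0.0
```

```bash
python3 -c "
from h import *
go((511,-296.5,170,3.177),(510.5,-296.5,101,3.177))
c=cal('wrist')
for z in(137,140):print(proj(c,(519,-296.5,z)))
im=get_image('wrist');save('w4',im);np.save('w4.npy',im)"
```

```text
t 6.8 p [ 509.9 -295.1  175.4] psi -3.1055 tilt 0.0034 F [-0.6  0.4 -1.1] gap 0.999 q [-0.65  0.44 -0.17  0.96  0.   -0.69]
  tool shift [-0.0011 -0.0014  0.0054] yaw 0.0006
  tool shift [0.0005 0.     0.069 ] yaw -0.0
[252.67836813 232.89025372]
[252.64458127 234.98935491]
```

View pics/w4.png

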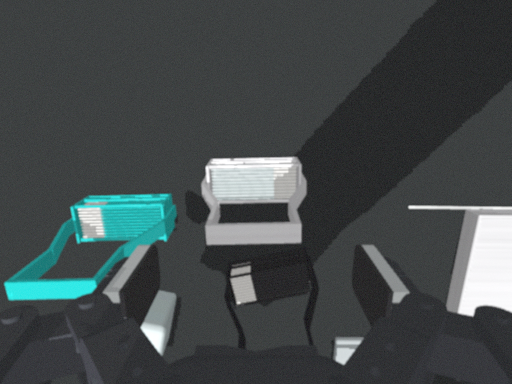

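The wrist view shows the silver rack's strap at (207–301, 224–243). Its centre at (254,233.5) is within 1–2 px of the prediction, and it is square to the fingers. Turquoise and black are clear on either side. I'll grip the neck with the handle about 9 mm forward of the pad centre, so the upright gripper stays clear of the shelf.

Emit:
move_arm --pt "0.001 -0.001 0.015" --pt "0.001 -0.001 0.03" --pt "0.001 -0.001 0.045" --pt "0.001 -0.001 0.06" --pt "0.001 -0.001 0.068" --pt "0.001 -0.001 0.074" --pt "0.001 -0.001 0.074" --pt "0.001 -0.001 0.074" --yaw '[0,0,0,0,0,0,0,0]'

```text
clock: 7.52
eef_pos: [510.0, -297.5, 103.7]
ee_rot: [-0.056, 3.141, -0.0]
wrist_force: [-0.0, -0.5, 0.0]
finger_gap: 1.003
grasp_force: 0.0
```

Emit:
move_arm --pt "0 0 0" --pt "0 0 0" --pt "0 0 0" --pt "0 0 0" --pt "0 0 0" --pt "0 0 0" --pt "0 0 0" --pt "0 0 0" --yaw '[0,0,0,0,0,0,0,0]' --fingers -0.1 --grip_force 30

```text
clock: 8.18
eef_pos: [510.3, -297.8, 104.3]
ee_rot: [-0.056, 3.14, -0.001]
wrist_force: [-0.6, 2.6, 6.1]
finger_gap: 0.651
grasp_force: 31.9
```

Emit:
move_arm --pt "0 0 -0.01" --pt "0 0 -0.03" --pt "0 0 -0.055" --pt "0 0 -0.08" --pt "0 0 -0.105" --pt "0 0 -0.13" --pt "0 0 -0.145" --pt "0 0 -0.15" --yaw '[0,0,0,0,0,0,0,0]' --grip_force 45

```text
clock: 8.85
eef_pos: [510.6, -298.6, 256.6]
ee_rot: [-0.055, 3.138, -0.005]
wrist_force: [0.9, -0.8, -1.5]
finger_gap: 0.649
grasp_force: 48.4
```

Emit:
move_arm --pt "0 0.008 0" --pt "0 0.024 0" --pt "0 0.046 0" --pt "0 0.07 0" --pt "0 0.094 0" --pt "0 0.118 0" --pt "0 0.142 0" --pt "0 0.166 0" --yaw '[0,0,0,0.002,0.004,0.006,0.008,0.01]'

```text
clock: 9.52
eef_pos: [502.0, -128.8, 251.3]
ee_rot: [0.04, -3.138, -0.003]
wrist_force: [-0.1, -0.4, -3.1]
finger_gap: 0.646
grasp_force: 48.4
```

Emit:
move_arm --pt "0 0.024 0" --pt "0 0.048 0" --pt "0 0.072 0" --pt "0 0.096 0" --pt "0 0.12 0" --pt "0 0.138 0" --pt "0 0.15 0" --pt "0 0.155 0" --yaw '[0,0,0,0,0,0,0,0]'

```text
clock: 10.18
eef_pos: [498.3, 25.5, 252.0]
ee_rot: [0.044, -3.138, -0.001]
wrist_force: [-0.0, 0.6, -2.4]
finger_gap: 0.646
grasp_force: 48.5
```

```bash
python3 -c "
from h import *
go((560,24,253,3.166),(606,25.3,253,3.166),(606,25.3,221,3.166))
c=cal('wrist')
print('tip',proj(c,(602.3,25.0,268)),'bar out',proj(c,(620,25.4,254)))
im=get_image('wrist');np.save('w5.npy',im);b=get_image('scene');np.save('a5.npy',b)
save('w5',np.hstack([im[100:384,100:412],cv2.resize(b[100:300,170:350],(256,284),interpolation=3)]))"
```

```text
t 10.1833 p [498.3  25.5 252. ] psi -3.1136 tilt 0.003 F [-0.   0.6 -2.4] gap 0.646 q [-0.1   0.22 -0.28  1.07  0.   -0.13]
  tool shift [-0.0617 -0.0033 -0.001 ] yaw 0.0036
  tool shift [-0.046   0.0002 -0.    ] yaw -0.0
  tool shift [-0.     0.     0.032] yaw -0.0
tip [249.34099449 443.23997131] bar out [249.80955532 441.05560175]
```

View pics/w5.png

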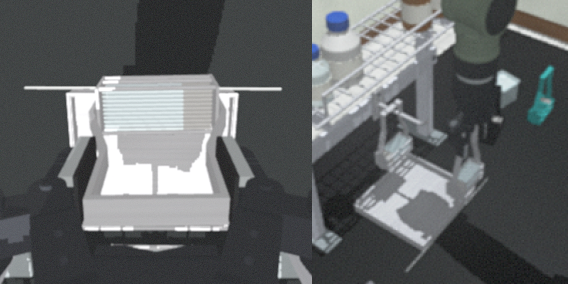

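The rack is held upright and in front of the hook (hook tip at about (430,128) in the right half). I'll check the strap's offset in the grip and the arm's outline at shelf height.

Run:
```python
from h import *
np.set_printoptions(precision=1,suppress=True)
c=cal('wrist');cs=cal('scene')
im=np.load('w5.npy').astype(int).sum(2)
print('col 255',im[280:335:1,255]);
for p in((184,328),(330,328),(184,297),(330,297)):print(p,onz(c,p,288))
g=lambda X:(proj(cs,X)-[170,100])*[256/180,1.42]
for z in(252,325,360,385,420,460,500):print(z,g((498.3,25.5,z)),'front38',g((536.3,26.4,z)),'front50',g((548,26.4,z)))
```

```text
col 255 [540 549 556 550 543 544 536 549 545 544 532 537 531 527 493 480 471 482
 510 538 548 558 553 553 545 548 544 555 550 551 549 550 550 547 541 544
 543 537 551 542 550 544 550 549 545 529 506 524 549 502 352 173 126 134
 147]
(184, 328) [516.   -3.5 288. ]
(330, 328) [514.5  53.4 288. ]
(184, 297) [502.  -3. 288.]
(330, 297) [500.6  52.2 288. ]
252 [159.  147.9] front38 [142.1 139.8] front50 [137.1 137.3]
325 [160.8 118.5] front38 [143.1 110.5] front50 [137.8 108. ]
360 [161.8 103.3] front38 [143.6  95.4] front50 [138.2  92.9]
385 [162.5  92. ] front38 [143.9  84.1] front50 [138.4  81.7]
420 [163.5  75.4] front38 [144.5  67.7] front50 [138.9  65.3]
460 [164.8  55.4] front38 [145.1  47.8] front50 [139.3  45.5]
500 [166.1  34.2] front38 [145.8  26.8] front50 [139.9  24.5]
```

Emit:
move_arm --pt "-0.006 0 0" --pt "-0.018 -0.0005 0" --pt "-0.032 -0.001 0" --pt "-0.046 -0.001 0" --pt "-0.06 -0.0015 0" --pt "-0.07 -0.002 0" --pt "-0.076 -0.002 0" --pt "-0.078 -0.002 0" --yaw '[0.004,0.004,0.004,0.004,0.004,0.004,0.004,0.004]'

```text
clock: 10.95
eef_pos: [579.1, 22.0, 252.7]
ee_rot: [0.031, -3.141, 0.0]
wrist_force: [0.7, -0.6, -3.0]
finger_gap: 0.648
grasp_force: 48.4
```

Emit:
move_arm --pt "-0.004 0 0" --pt "-0.009 0 0" --pt "-0.014 0 0" --pt "-0.019 0 0" --pt "-0.024 -0.001 0" --pt "-0.027 -0.001 0" --pt "-0.029 -0.001 0" --pt "-0.029 -0.001 0" --yaw '[0,0,0,0,0,0,0,0]'

```text
clock: 11.62
eef_pos: [607.4, 22.7, 253.2]
ee_rot: [-0.033, 3.141, -0.0]
wrist_force: [0.6, 0.1, -2.3]
finger_gap: 0.644
grasp_force: 48.4
```

```bash
python3 -c "
from h import *
go((605.5,25.6,252,3.166),(605.5,25.6,221,3.166))
np.save('a6.npy',get_image('scene'))"
```

```text
t 11.6167 p [607.4  22.7 253.2] psi -3.1203 tilt 0.0001 F [ 0.6  0.1 -2.3] gap 0.644 q [-0.08  0.42  0.01  1.16  0.   -0.11]
  tool shift [0.0019 0.0029 0.0012] yaw -0.0031
  tool shift [-0.     0.     0.031] yaw -0.0
```

Emit:
move_arm --pt "0.001 0.0025 0" --pt "0.0015 0.003 0.004" --pt "0.0015 0.003 0.009" --pt "0.0015 0.003 0.014" --pt "0.0015 0.003 0.019" --pt "0.0015 0.003 0.024" --pt "0.0015 0.003 0.027" --pt "0.0015 0.003 0.028" --yaw '[-0.003,-0.003,-0.003,-0.003,-0.003,-0.003,-0.003,-0.003]'

```text
clock: 12.33
eef_pos: [607.6, 25.6, 226.5]
ee_rot: [-0.038, 3.136, -0.0]
wrist_force: [3.6, 0.4, 5.0]
finger_gap: 0.647
grasp_force: 49.1
```

```bash
python3 -c "
from h import *
go((605.5,25.6,221,3.166))
b=get_image('scene');np.save('a7.npy',b)
save('a7',cv2.resize(b[110:260,180:340],(800,750),interpolation=2)[:600])"
```

```text
t 12.3333 p [607.6  25.6 226.5] psi -3.1174 tilt 0.0052 F [3.6 0.4 5. ] gap 0.647 q [-0.08  0.43 -0.04  1.09  0.   -0.1 ]
  tool shift [0.0021 0.     0.0055] yaw -0.0002
```

View pics/a7.png

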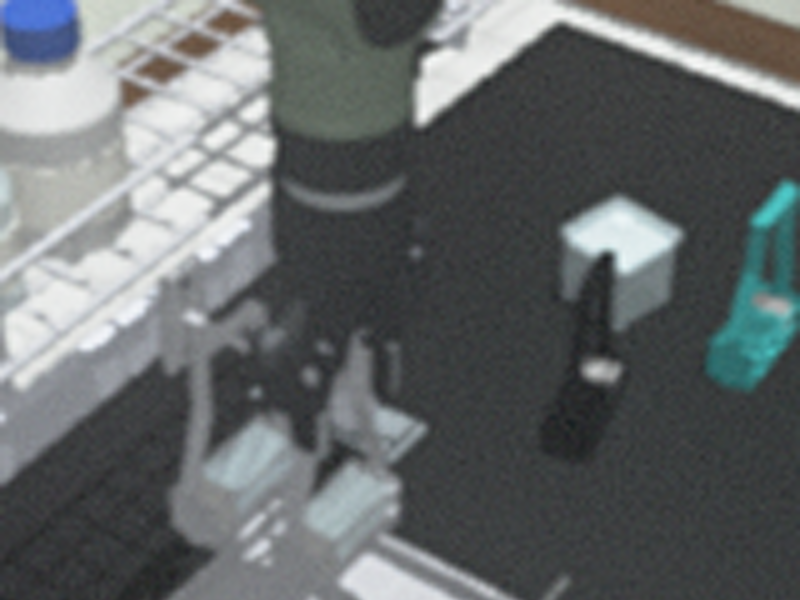

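The rack's handle is over the hook and already bearing on the bend (about 7 N up and 3.6 N inward). The first rack hangs undisturbed at about (240,470), clear of the second at (350,490). I'll let go gently.

Emit:
move_arm --pt "0 0 0" --pt "0 0 0" --pt "0 0 0" --pt "0 0 0" --pt "0 0 0" --pt "0 0 0" --pt "0 0 0" --pt "0 0 0" --yaw '[0,0,0,0,0,0,0,0]' --fingers 0.55

```text
clock: 13.05
eef_pos: [605.4, 25.7, 225.2]
ee_rot: [0.038, -3.141, -0.0]
wrist_force: [0.1, -0.4, 0.2]
finger_gap: 0.776
grasp_force: 0.0
```

Run:
```python
from h import *
np.set_printoptions(precision=1,suppress=True)
go((580,25,226,3.166))
cs=cal('scene');c=cal('wrist')
b=get_image('scene');np.save('a8.npy',b);w=get_image('wrist');np.save('w8.npy',w)
a7=np.load('a7.npy')
d=cv2.absdiff(b,a7).max(2);ys,xs=np.where(d>60);print(len(ys),xs.min() if len(xs) else 0,xs.max() if len(xs) else 0,ys.min() if len(ys) else 0,ys.max() if len(ys) else 0)
g=w.astype(int).sum(2)
for x in(215,255,295):print(x,g[290:384:2,x])
for z,x in((257,612),(257,618),(257,624),(262,616)):
  print(z,x,proj(c,(x-6,25.5,z)),proj(c,(x+6,25.5,z)))
```

```text
t 13.05 p [605.4  25.7 225.2] psi -3.1174 tilt 0.0002 F [ 0.1 -0.4  0.2] gap 0.776 q [-0.1  0.4 -0.1  1.1  0.  -0.1]
  tool shift [ 0. -0. -0.] yaw -0.0002
14 233 266 120 238
215 [539 504 543 503 539 524 511 550 507 512 370 359 414 422 433 425 425 432
 424 414 421 428 414 426 373 156 104  84  96  98  86 122 111  96  97 114
 112 102  89 104 119  99 115 123  94 111  96]
255 [417 419 416 403 380 372 367 383 371 379 360 368 427 423 418 421 433 428
 427 411 420 427 425 425 416 413 410 423 414 406 356 118 106 105 109 109
 114  98 109 105 118 111 114 126  99 102 103]
295 [402 421 426 406 429 413 423 413 407 359 356 405 434 427 423 430 425 416
 416 417 418 427 431 418 195 144 129  85  80 110 114  97 122 100  99 108
  93 103  98  98 109 107  97  89 114  92 101]
257 612 [255.2 287.7] [254.5 314. ]
257 618 [254.8 301.1] [254.2 326.7]
257 624 [254.5 314. ] [253.8 339. ]
262 616 [254.9 304.6] [254.2 331.2]
```

The gripper is free. The wrist rows put the strap (312–339) at about x 623, roughly 100 mm out from the root on the straight bar. I'll back straight out.

Emit:
move_arm --pt "0.004 0 0" --pt "0.012 0 0" --pt "0.022 0 0" --pt "0.036 0 0" --pt "0.055 0 0" --pt "0.075 0 0" --pt "0.1 0 0" --pt "0.12 0 0" --yaw '[0,0,0,0,0,0,0,0]'

```text
clock: 13.82
eef_pos: [483.0, 22.9, 225.1]
ee_rot: [0.038, -3.14, -0.0]
wrist_force: [-0.7, -0.9, -0.3]
finger_gap: 0.777
grasp_force: 0.0
```

Emit:
move_arm --pt "0.02 0 0" --pt "0.04 0 0" --pt "0.06 0 0" --pt "0.08 0 0" --pt "0.08 0 0" --pt "0.08 0 0" --pt "0.08 0 0" --pt "0.08 0 0" --yaw '[0,0,0,0,0,0,0,0]'

```text
clock: 14.48
eef_pos: [406.3, 20.8, 225.5]
ee_rot: [-0.038, 3.14, -0.0]
wrist_force: [-0.4, 0.4, 0.4]
finger_gap: 0.774
grasp_force: 0.0
```

Run:
```python
from h import *
go()
a=get_image('scene');b=get_image('scene');t=get_image('top')
d=cv2.absdiff(a,b).max(2)[150:260,200:270];print("motion px",(d>60).sum())
def crop(im,x,y,w,h,s): return cv2.resize(im[y:y+h,x:x+w],(w*s,h*s),interpolation=cv2.INTER_CUBIC)
save('f',np.hstack([crop(b,195,160,80,110,5),crop(t,216,175,66,92,6)[:550,:396]]))
```

```text
t 14.4833 p [406.3  20.8 225.5] psi -3.1173 tilt 0.0011 F [-0.4  0.4  0.4] gap 0.774 q [-0.13  0.06 -0.54  0.97  0.   -0.16]
motion px 0
```

View pics/f.png

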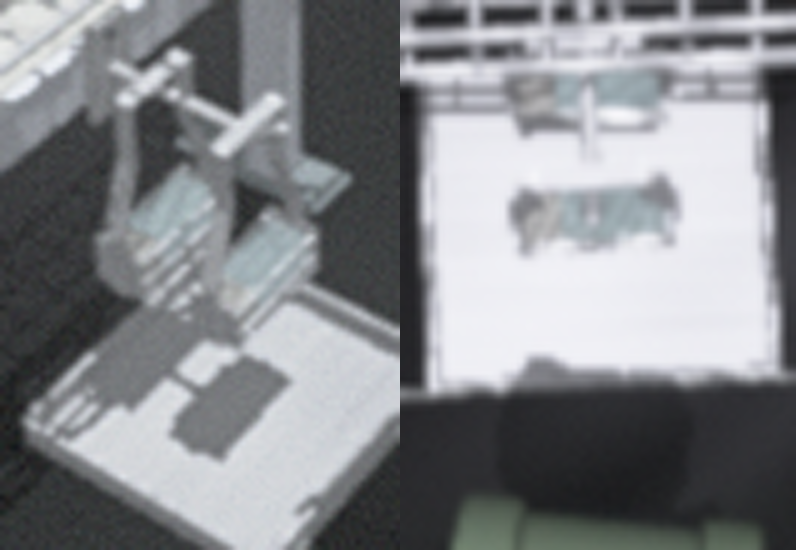

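Both racks hang side by side by their straps, at (155,80) and (250,122) in the left half. They are apart and still, and the tray's edge is on the line. I'll let any swing die down, then hand in.

Emit:
move_arm --pt "0 0 0" --pt "0 0 0" --pt "0 0 0" --pt "0 0 0" --pt "0 0 0" --pt "0 0 0" --pt "0 0 0" --pt "0 0 0" --yaw '[0,0,0,0,0,0,0,0]'

```text
clock: 15.3
eef_pos: [405.5, 20.8, 225.3]
ee_rot: [-0.038, 3.141, -0.0]
wrist_force: [0.2, -0.1, 0.0]
finger_gap: 0.774
grasp_force: 0.0
```

Emit:
move_arm --pt "0 0 0" --pt "0 0 0" --pt "0 0 0" --pt "0 0 0" --pt "0 0 0" --pt "0 0 0" --pt "0 0 0" --pt "0 0 0" --yaw '[0,0,0,0,0,0,0,0]'

```text
clock: 15.97
eef_pos: [405.5, 20.9, 225.3]
ee_rot: [0.038, -3.141, -0.0]
wrist_force: [-0.8, -0.1, -0.3]
finger_gap: 0.774
grasp_force: 0.0
```

Emit:
move_arm --pt "0 0 0" --pt "0 0 0" --pt "0 0 0" --pt "0 0 0" --pt "0 0 0" --pt "0 0 0" --pt "0 0 0" --pt "0 0 0" --yaw '[0,0,0,0,0,0,0,0]'

```text
clock: 16.63
eef_pos: [405.5, 20.9, 225.3]
ee_rot: [0.038, -3.141, -0.0]
wrist_force: [0.5, -0.0, 1.1]
finger_gap: 0.775
grasp_force: 0.0
```

```bash
python3 -c "
from h import *
print(job.sign_off())"
```

```text
the job is handed in; nothing more can be done
None
```

I handed the job in at about 17 s, with no verdict returned: by my pictures the tray's near edge is about 1 mm past the line's middle (within the 5 mm allowed) and let go, and both racks hang still, side by side on the hook.

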